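# Load a mortar prism into the curing case, close the lid and clamp it

## Robot

A 6-joint arm with a two-finger parallel gripper is mounted at the origin on the work surface. World frame = base frame: x ahead of the robot, y to its left, z up, the work surface at z = 0. Lengths are in mm, angles in rad, forces in N, time in s.
With the tool pointing down it reaches from about 425 to 950 mm from the base axis. Payload 3.5 kg.
Tool frame: the origin (TCP) lies on the centre line of the jaws, within the pads' length; the fingertips stand 17 mm ahead of it and the grasp point (between the pads) lies 2 mm behind it (tip_extent is the distance from the TCP to the fingertips, in mm); x points along the fingers, z is the direction in which the jaws open and shut, and the axes are right-handed (so a half turn about x gives the same grasp; the last joint's range is limited). The gripper opens to 85 mm and grips with 20 to 120 N. Pads are 22 mm wide; open, the fingers measure 114 mm over their backs; the gripper's body (76 mm by 85 mm) begins 54 mm behind the grasp point. The pads swing forward as they close: fully open they stand 13 mm farther back than shut.
Start: joints at [-1.304, 0.286, 1.577, -0, 1.279, -0.15], TCP at [273.286, -617.188, 248.325] pointing down, gripper open.
Joint ranges: [-2.77, 2.77], [-0.9, 2.22], [0.21, 2.48], [-1.53, 4.67], [0.24, 2.81], [-2.84, 2.84]. Speed limits (rad/s): [2.79, 2.79, 3.14, 3.14, 3.14, 3.14].

## Interface

Orientations are given as a rotation vector (axis times angle).
In Python, from bench import get_obs, capture, camera_info, close_job, tip_extent gives the robot as it stands. The module is installed in compiled form; this text tells all that it offers.
- The arm moves only by the tool apply_moves, never from a script. Its argument "steps" is a list of rows, each a list of 7 numbers: the shift along the tool's x, y, z in units of 25 mm (1.0 is 25 mm), then the turn, a rotation vector about the tool's x, y, z in units of 6 degrees (1.0 is 6 degrees), then the closure, from -1 (fully open) to 1 (shut). A call has 1 to 12 rows; each row shifts and turns the commanded pose from where the row before left it, along the tool's axes as they then stand; what a row does not reach is not made up. A row lasts 1/12 s, in which the tool goes at most 41.7 mm and 7.16 degrees, less where a joint would pass 70% of its speed; a pose out of reach is approached as far as the arm can. A call is refused whole if a number of a shift passes 1 or a number of a turn 1, either way. A call with a gripper value outside its range is refused whole. The fingers move at their own pace and stop on an object; "force" is the grip in N (left out, the last holds). Time passes only in rows, so rows that do not move let the fingers close. It gives the time, the measured TCP pose, the force and the opening at its end, in the units of the state.
- get_obs(): the state, without advancing time (a new reading comes with each control period).
- capture(name): name is "scene" or "side" or "wrist"; returns the picture (420x560x3 uint8, red, green, blue); there is no depth.
- camera_info(name): a dict with "vfov" (degrees; the focal length in pixels is half the picture's height over the tangent of half this angle, whatever the lens; pixels are square), "cx", "cy" (the principal point, pixels), "rvec" (rotation vector, rad) and "tvec" (3), from world to camera coordinates, as OpenCV has them; the wrist camera has in their place "tool_from_camera" (4x4, takes a point from camera to tool coordinates, whose origin is the TCP and whose axes are the tool frame's). Camera axes: x right, y down, z forward; pixel columns grow to the right and rows downward; lengths in mm; the calibration is good to about 2 mm. A picture is of the moment at which its call begins: read the wrist's pose just before it. camera_info takes no time and is no camera call.
- close_job(): hands the job in, once; it reports no verdict.
The state is a dict: "time": time; "joint_positions": joint angles; "joint_velocities": joint speeds; "joint_torque": joint torques, N m; "eef_pos": TCP position; "eef_rot": TCP orientation; "contact_force": force on the tool from outside, world axes, zero at the start; "ft_torque": the same for the moment, N m; "width": finger opening in mm.
Only numpy, scipy, OpenCV 4.12 (cv2) and the standard library are available. Lean on these libraries where they do the work, as an engineer would, in place of code of your own. Each camera call takes 0.05 s, during which the arm holds its last target. There are 200 camera calls.

## Task

Stand the full-length mortar prism in the foot well of the yellow curing case, at the end of the free front lane, and let go of it; then push its top over so that it lies flat along that lane. After that close the lid fully, and only then swing the red-handled clamp fully down onto the closed lid. Leave the prism already in the case and everything else on the bench where it is.

Things in the scene. Friction and masses are not known exactly. Their poses are not given: they have to be found in the camera images.
- prism: Full-length hardened mortar prism, grey, 40 x 40 x 160 mm, about 0.55 kg, standing on end on the bench. Origin at the centre of its lower end, z along its length (up at the start), x and y square to its long faces.
- prism_center (a point): Centre of the full-length prism, 80 mm along its z from the origin.
- case: Yellow open curing case, fixed, 124 mm in x, 232 mm in y, walls 6 mm thick, 68 mm high. Origin under its centre on the bench; front (-x) faces the robot, z up. A 4 mm divider at x = 0 (top 40 mm above the bench) parts two lanes along y, 54 mm wide, at x = -29 mm (front, free) and +29 mm (back, holds a prism). Each has a foot well at its +y end, then a rubber bed 8 mm higher.
- well (a point): Centre of the front lane's foot well floor, 6 mm above the bench, at x = -29, y = 85 mm in the case, in its axes. The well is 54 mm in x, 50 mm in y (case y = 60 to 110 mm). The 8 mm step up to the bed, at case y = 60 mm, stops the base of a prism pushed over towards -y.
- bed (a point): Centre of the front lane's bed surface, 14 mm above the bench, at x = -29, y = -25 mm in the case, in its axes. The bed is 54 mm in x and 170 mm in y. A tipped prism lies on it with its lower end over the step.
- lid (a joint): Angle of the lid, rad: 0 shut flat on the case, about 1.57 upright, 1.95 the end stop. The hinge is stiff: it stays where it is left and takes 2 to 6 N at the free edge to move.
- lid_hinge (a point): Middle of the lid's hinge line, along the case's y on its back rim (case x = 62 mm, 68 mm above the bench), in the case's axes. The lid is a clear panel in a yellow frame, 124 mm from hinge to free edge, 232 mm long, 8 mm thick; shut, its top is 76 mm above the bench. It opens up and away from the robot; open, its top face looks away from the robot.
- lid_edge (a point): Middle of the lid's free edge, 124 mm from the hinge line, 4 mm off the lid's inner face; moves with the lid.
- clamp (a joint): Angle of the clamp arm, rad: 0 fully down, flat over the shut lid; about 1.57 upright, 1.95 the end stop, leaning towards the robot. Stiff: it stays where it is left and takes 1 to 4 N at the grip to move.
- clamp_hinge (a point): Clamp pivot on a dark bracket on the case's front wall (case x = -80, y = -50 mm, 86 mm above the bench), in the case's axes; pivot line along the case's y. The arm is a steel bar 24 mm wide, 10 mm thick; from upright it swings away from the robot and down over the lid's front edge.
- clamp_grip (a point): Centre of the red cross grip at the arm's end, a round bar 18 mm thick and 60 mm long along the case's y, 75 mm from the pivot; moves with the clamp.
- loaded: Second mortar prism, 40 x 160 x 40 mm, already lying in the back lane, long along y; origin at the centre of its underside. Stays there.
- half: Broken half prism, 40 x 80 x 40 mm, lying on the bench; origin at the centre of its underside, long along y. Not to be loaded.
- bottle: White wash bottle with blue cap, 60 mm across, 150 mm high, standing; origin under its centre.
- tamper: Steel tamper with a red ball on top, 54 mm across, 116 mm high, standing; origin under its centre.
- cup: Aluminium measuring cup, 80 mm across, 80 mm high, near the case's -y end; origin under its centre.
- brush: Brush lying on the bench behind the case, under 40 mm high, along its own x; origin beneath its middle.
- jar: Grey jar with green lid, 70 mm across, 90 mm high, near the case's -y end; origin under its centre. Farther out, beyond the working area, stand fixed things: mixing bowl at the right side (178 mm high), scale at the left side (60 mm), jolting table with mould (130 mm) and tray of cubes (77 mm) along the bench's far edge.
Things that resemble listed ones, but are neither listed nor needed, are in the scene too. Leave any orange look-alike of the loaded alone.

How it is judged:
By the outcome, as a careful person would: the job done as asked, in the order asked, and still so for the second after the job is handed in, with the robot touching nothing.
It also fails if it takes over 69 s, if anything falls off the work surface, if the arm or the gripper's body presses on something with over 40 N, if the wrist force passes 120 N, or if a joint passes its speed limit or range.

## Working session

There is one attempt and no reset: what is moved stays moved. The work goes in short steps, Python scripts to look and compute and a tool call to move; the robot and the scene stay as the last step left them, time stands still between calls to the robot, and variables do not carry over. Pictures are saved under pics/ and viewed, about 8 in all and at most 12, crops included, and the job is handed in when it is done.

Besides the shell and the picture viewer there is one more tool, called after ">>>" in YAML: its name, and indented under it one key for each argument. apply_moves: Moves the arm, as the interface text tells. Its arguments: {"type":"object","properties":{"steps":{"type":"array"},"force":{"type":"number"}},"required":["steps"]}

```bash
mkdir -p pics; ls; cat > h.py <<'E'
import numpy as np, cv2
from bench import *
from scipy.spatial.transform import Rotation as R
def snap(n,f):
    o=get_obs(); im=capture(n); cv2.imwrite('pics/'+f,im[:,:,::-1]); return o,im
def cam(n,o=None):
    i=camera_info(n); f=210/np.tan(np.radians(i['vfov'])/2)
    if 'rvec' in i:
        Rw=R.from_rotvec(np.array(i['rvec']).ravel()).as_matrix(); t=np.array(i['tvec']).ravel()
    else:
        T=np.array(i['tool_from_camera']); Rt=R.from_rotvec(o['eef_rot']).as_matrix()
        Rc=Rt@T[:3,:3]; c=Rt@T[:3,3]+o['eef_pos']; Rw=Rc.T; t=-Rw@c
    return f,i['cx'],i['cy'],Rw,t
def ray(C,u,v):
    f,cx,cy,Rw,t=C; d=Rw.T@np.array([(u-cx)/f,(v-cy)/f,1]); return -Rw.T@t,d/np.linalg.norm(d)
def onz(C,u,v,z):
    c,d=ray(C,u,v); return c+d*(z-c[2])/d[2]
def proj(C,p):
    f,cx,cy,Rw,t=C; q=Rw@np.array(p,float)+t; return np.array([f*q[0]/q[2]+cx,f*q[1]/q[2]+cy])
def tri(Cs,uvs):
    A=np.zeros((3,3));b=np.zeros(3)
    rs=[ray(C,*uv) for C,uv in zip(Cs,uvs)]
    for c,d in rs:
        M=np.eye(3)-np.outer(d,d);A+=M;b+=M@c
    p=np.linalg.solve(A,b); return p,[float(np.linalg.norm(np.cross(p-c,d))) for c,d in rs]
E
python3 - <<'E'
from h import *
_,a=snap('scene','s0.png');_,b=snap('side','d0.png')
for n in('scene','side','wrist'): print(n,camera_info(n))
print(get_obs(), tip_extent if not callable(tip_extent) else tip_extent())
E
```

```text
pics
scene {'vfov': 52.057592641543174, 'cx': 284.5374634288727, 'cy': 208.7799025321376, 'rvec': array([ 1.97724734,  0.92993145, -0.4796874 ]), 'tvec': array([-308.83638615, -158.2413432 , 1334.61513516])}
side {'vfov': 53.57787379916559, 'cx': 281.0765596494645, 'cy': 212.9166471286733, 'rvec': array([ 2.16765364, -0.02367603,  0.02947627]), 'tvec': array([-522.24732032,   44.90161633,  951.98267103])}
wrist {'vfov': 68.32564574295812, 'cx': 275.94326304725456, 'cy': 205.86110574887007, 'tool_from_camera': array([[ 1.24262759e-03, -2.88050595e-01,  9.57614385e-01,
        -1.25363556e+02],
       [-7.32970663e-04, -9.57615130e-01, -2.88049868e-01,
         7.28600427e+01],
       [ 9.99998959e-01, -3.43964537e-04, -1.40109162e-03,
        -1.24576933e+00],
       [ 0.00000000e+00,  0.00000000e+00,  0.00000000e+00,
         1.00000000e+00]])}
{'time': 0.1, 'joint_positions': array([-1.30403117e+00,  2.87131308e-01,  1.57801469e+00,  1.34241265e-05,
        1.27860203e+00, -1.49996342e-01]), 'joint_velocities': array([-0.00076798, -0.00284153, -0.00288421, -0.00075815,  0.00108435,
        0.00089971]), 'joint_torque': array([ 1.46173712e-03, -4.07293332e+01, -2.93698150e+01, -1.16504184e-04,
        3.37529003e-03,  3.86072614e-06]), 'eef_pos': array([ 273.12616057, -616.67184327,  247.05791297]), 'eef_rot': array([ 0.89836667,  1.37965155, -0.89599489]), 'contact_force': array([ 0.18196937,  0.62217012, -0.48453435]), 'ft_torque': array([0.0197427 , 0.03709742, 0.07182158]), 'width': 85.47892241483285} 17.0
```

View pics/s0.png

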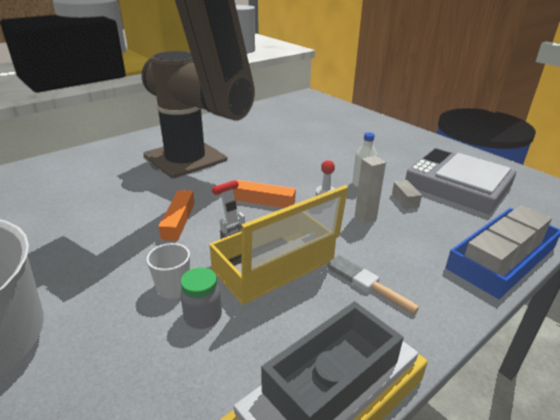

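View pics/d0.png

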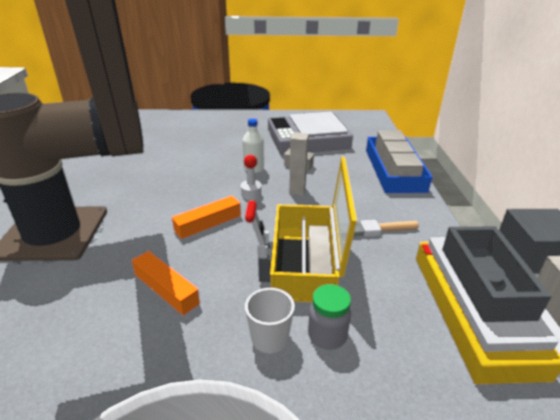

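Side view: the standing grey prism is at (298,165), and the half prism behind it at (318,158). The case is at (310,250) with its lid about upright, the clamp grip at (251,210), the bottle at (253,150) and the tamper at (250,175). Scene view: the prism is at (370,188) and the half at (406,194).

Could be taken for the prism, as scene pixels:
- standing grey prism (370,188)
- half (406,194)
- oranges (177,214) and (265,194)
- cubes in the tray (510,235)
- loaded prism, in the case

I choose the standing grey prism at (370,188).

```bash
python3 - <<'E'
from h import *
S=cam('scene');D=cam('side')
print('prism base',onz(D,297,193,0),onz(S,368,219,0),'top',tri([S,D],[(372,158),(299,136)]))
print('grip',tri([S,D],[(225,187),(251,211)]))
print('lid top far corner',tri([S,D],[(342,194),(344,162)]),'near',tri([S,D],[(247,232),(348,240)]))
for n,u,v,z in [('caseFL far',275,206,68),('FR near',271,277,68),('half',316,160,20)]: print(n,onz(D,u,v,z))
print('bottle',onz(D,253,170,0),'cap',tri([S,D],[(369,137),(253,124)]),'tamper',tri([S,D],[(328,167),(250,161)]))
s=cv2.imread('pics/s0.png');d=cv2.imread('pics/d0.png')
a=cv2.resize(s[120:310,195:425],None,fx=1.7,fy=1.7,interpolation=3);b=cv2.resize(d[110:310,225:375],None,fx=2.6,fy=2.6,interpolation=3)
H=max(a.shape[0],b.shape[0]);o=np.zeros((H,a.shape[1]+b.shape[1],3),np.uint8);o[:a.shape[0],:a.shape[1]]=a;o[:b.shape[0],a.shape[1]:]=b
print(o.shape,a.shape);cv2.imwrite('pics/c1.png',o)
E
```

```text
prism base [569.71906978 168.40269008   0.        ] [579.39490823 186.45095541   0.        ] top (array([569.28271927, 179.77302663, 162.15328584]), [3.7001479331617015, 3.700147933161648])
grip (array([ 461.59809495, -149.18191184,  157.67692379]), [0.873743698108723, 0.8737436981088175])
lid top far corner (array([651.25029931,  -7.18283035, 180.4758681 ]), [1.7281040317960574, 1.7281040317961174]) near (array([ 624.79230901, -217.84663366,  156.29634263]), [11.590503930933709, 11.59050393093379])
caseFL far [508.11848404   2.11457838  68.        ]
FR near [ 497.26257416 -228.19085364   68.        ]
half [634.29311672 321.2461853   20.        ]
bottle [449.09838703 297.6234273    0.        ] cap (array([451.73838831, 312.37924445, 138.80453403]), [3.128966237447441, 3.1289662374475515]) tamper (array([447.4476292 , 167.68035552,  96.45141201]), [0.6826722826263095, 0.6826722826262408])
(520, 781, 3) (323, 391, 3)
```

View pics/c1.png

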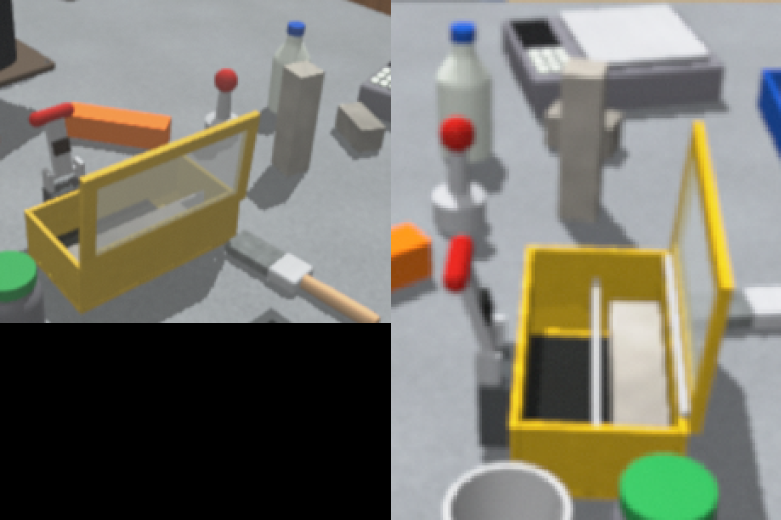

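```bash
python3 - <<'E'
from h import *
o=get_obs();M=R.from_rotvec(o['eef_rot']).as_matrix();print(M.round(3))
print(cam('wrist',o)[3].round(2))
d=np.array([500,60,420])-o['eef_pos'];print((M.T@d/25).round(2))
E
```

```text
[[-0.001  0.914  0.405]
 [ 0.002  0.405 -0.914]
 [-1.     0.    -0.002]]
[[ 0.4  -0.91 -0.  ]
 [-0.88 -0.39  0.29]
 [-0.26 -0.11 -0.96]]
[ -6.87  19.26 -21.09]
```

>>> apply_moves:
  steps:
    - [-1,0.3,-1,1,0,0,-1]
    - [-1,0.3,-1,1,0,0,-1]
    - [-1,0.3,-1,1,0,0,-1]
    - [-1,0.3,-1,1,0,0,-1]
    - [-1,0.3,-1,0,0,0,-1]
    - [-1,0.3,-1,0,0,0,-1]
    - [-0.9,0.3,-1,0,0,0,-1]
    - [0,0.3,-1,0,0,0,-1]
    - [0,0.3,-1,0,0,0,-1]
    - [0,0.3,-1,0,0,0,-1]
    - [0,0.3,-1,0,0,0,-1]
    - [0,0.3,-1,0,0,0,-1]

```text
time: 1.1
eef_pos: [337.0, -312.3, 420.3]
eef_rot: [1.211, 1.209, -1.211]
contact_force: [0.3, 0.6, -0.1]
width: 85.3
```

>>> apply_moves:
  steps:
    - [0,0.3,-1,0,0,0,-1]
    - [0,0.3,-1,0,0,0,-1]
    - [0,0.3,-1,0,0,0,-1]
    - [0,0.3,-1,0,0,0,-1]
    - [0,0.3,-1,0,0,0,-1]
    - [0,0.3,-1,0,0,0,-1]
    - [0,0.3,-1,0,0,0,-1]
    - [0,0.3,-1,0,0,0,-1]
    - [0,0.3,-1,0,0,0,-1]
    - [0,0.3,-1,0,0,0,-1]
    - [0,0.3,-1,0,0,0,-1]
    - [0,0.3,-1,0,0,0,-1]

```text
time: 2.1
eef_pos: [427.5, -12.5, 420.4]
eef_rot: [1.211, 1.209, -1.211]
contact_force: [-0.3, -0.0, 0.2]
width: 85.0
```

```bash
python3 - <<'E'
from h import *
o,a=snap('wrist','w1.png');print(o['time'],o['eef_pos'],o['eef_rot']);print(R.from_rotvec(o['eef_rot']).as_matrix().round(3))
E
```

```text
2.1 [427.54388625 -12.47567811 420.37481238] [ 1.21057242  1.20868597 -1.21105135]
[[-0.001  1.    -0.002]
 [ 0.    -0.002 -1.   ]
 [-1.    -0.001 -0.   ]]
```

View pics/w1.png

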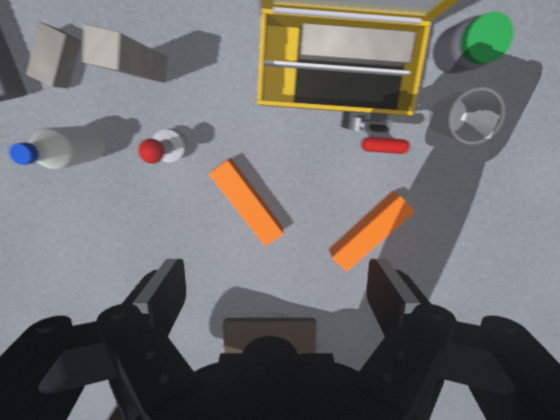

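Wrist view: the prism's top is at (102,47), the half at (52,52), and the case front rim runs from (260,104) to (415,112). The clamp grip is at (386,146). I'll move forward for a centred view.

>>> apply_moves:
  steps:
    - [0,1,-0.5,0,0,0,-1]
    - [0,1,-0.5,0,0,0,-1]
    - [0,1,-0.5,0,0,0,-1]
    - [0,1,-0.5,0,0,0,-1]
    - [0,1,-0.5,0,0,0,-1]
    - [0,1,-0.5,0,0,0,-1]
    - [0,0,0,0,0,0,-1]
    - [0,0,0,0,0,0,-1]

```text
time: 2.82
eef_pos: [578.2, 61.1, 419.0]
eef_rot: [1.208, 1.211, -1.212]
contact_force: [-0.9, 0.0, 0.8]
width: 85.6
```

```bash
python3 - <<'E'
from h import *
o,a=snap('wrist','w2.png');print(o['time'],o['eef_pos']);np.save('w2.npy',np.r_[o['eef_pos'],o['eef_rot']])
C=cam('wrist',o)
for p in [(570,180,160),(570,180,0),(500,0,68),(460,-149,158)]:print(p,proj(C,p))
cv2.imwrite('pics/w2b.png',cv2.resize(a[:340,:,::-1],None,fx=1.42,fy=1.42,interpolation=2))
E
```

```text
2.8167 [578.1645654   61.09092723 419.03513521]
(570, 180, 160) [183.01335085 178.57285912]
(570, 180, 0) [209.23159793 159.69361727]
(500, 0, 68) [314.80253585 209.18334388]
(460, -149, 158) [430.15527613 256.63098454]
```

View pics/w2b.png

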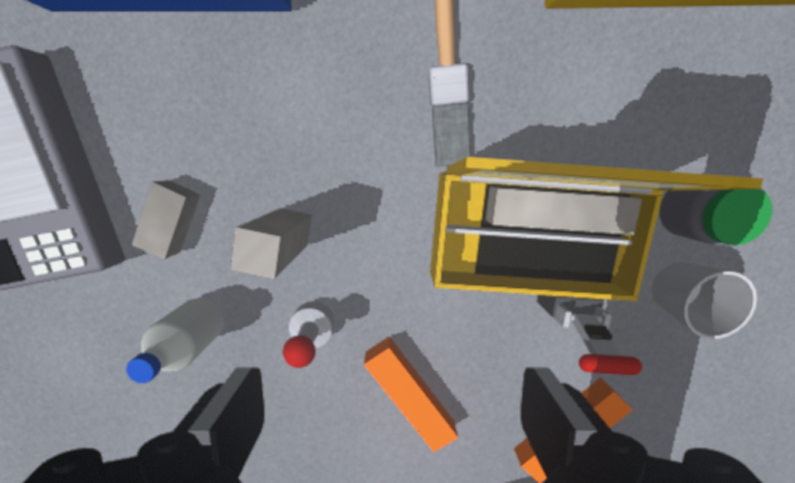

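The view shows the prism's top face at about (257,252) in the zoomed picture, and the case front rim from (434,287) to (638,299). The step is at x≈478. Next I fit both with masks in the two wrist views.

```bash
cat > m.py <<'E'
from h import *
k=1.42
im=cv2.imread('pics/w2.png'); o={'eef_pos':np.load('w2.npy')[:3],'eef_rot':np.load('w2.npy')[3:]};C=cam('wrist',o)
im1=cv2.imread('pics/w1.png');o1={'eef_pos':np.array([427.54388625,-12.47567811,420.37481238]),'eef_rot':np.array([1.21057242,1.20868597,-1.21105135])};C1=cam('wrist',o1)
def face(im,x0,y0,x1,y1,seed):
    # flood-fill from the seed on smoothed picture
    b=cv2.bilateralFilter(im,7,20,5); m=np.zeros((im.shape[0]+2,im.shape[1]+2),np.uint8)
    cv2.floodFill(b,m,seed,0,(9,)*3,(9,)*3,4|cv2.FLOODFILL_MASK_ONLY|cv2.FLOODFILL_FIXED_RANGE|(255<<8))
    c=max(cv2.findContours(m[1:-1,1:-1],0,1)[0],key=cv2.contourArea)
    return cv2.contourArea(c),cv2.minAreaRect(c),cv2.approxPolyDP(c,4,True).reshape(-1,2)
a=face(im,0,0,0,0,(int(257/k),int(252/k)));b=face(im1,0,0,0,0,(102,47))
print(a,b)
p,e=tri([C,C1],[a[1][0],b[1][0]]);print('top centre',p,e)
bx=cv2.boxPoints(a[1]);q=np.array([onz(C,*u,160) for u in bx]);print('top pts',q.round(1),q.mean(0))
d=q[1]-q[0];print('yaw',np.degrees(np.arctan2(d[1],d[0]))%90,np.linalg.norm(d),np.linalg.norm(q[2]-q[1]))
# case front rim
for n,(I,CC,pts) in {'w2':(im,C,[(434/k,287/k),(638/k,299/k),(660/k,190/k),(440/k,174/k)]),'w1':(im1,C1,[(258,104),(415,113),(429,23),(262,10)])}.items():
    g=cv2.cvtColor(I,6);h=cv2.cvtColor(I,40);y=((h[...,0]>18)&(h[...,0]<32)&(h[...,1]>140)).astype(np.uint8)*255
    cs=cv2.cornerSubPix(cv2.GaussianBlur(y,(3,3),0),np.array(pts,np.float32).reshape(-1,1,2),(4,4),(-1,-1),(3,30,.01)).reshape(-1,2)
    w=np.array([onz(CC,*u,68) for u in cs]);print(n,cs.round(1).tolist(),w.round(1).tolist())
    d=w[0]-w[1];print(' len',np.linalg.norm(d),'yaw',np.degrees(np.arctan2(-d[0],d[1])))
    if n=='w2':c2=cs
    else:print([tri([C,C1],[u,v])[0].round(1).tolist() for u,v in zip(c2,cs)])
E
python3 m.py
```

```text
(837.0, ((178.71151733398438, 177.94229125976562), (32.75138854980469, 29.02518653869629), 11.309932708740234), array([[166, 161],
       [163, 189],
       [192, 195],
       [195, 167]], dtype=int32)) (1114.5, ((100.36878967285156, 46.99309158325195), (32.691593170166016, 40.73309326171875), 3.012787342071533), array([[ 86,  26],
       [ 84,  60],
       [115,  68],
       [117,  33]], dtype=int32))
top centre [571.02054137 185.14352572 161.96771689] [0.43077377532706845, 0.4307737753271827]
top pts [[556.5 210.9 160. ]
 [592.9 199.7 160. ]
 [584.8 160.4 160. ]
 [548.  170.5 160. ]] [570.55633436 185.37691347 160.        ]
yaw 72.98892095991957 38.02387812976165 40.14040795864122
w2 [[305.8999938964844, 200.6999969482422], [447.1000061035156, 211.60000610351562], [464.79998779296875, 133.8000030517578], [309.70001220703125, 123.5999984741211]] [[514.3, 14.8, 68.0], [495.5, -214.1, 68.0], [618.4, -221.0, 68.0], [633.6, 12.3, 68.0]]
 len 229.65042779045305 yaw -4.694365671055408
w1 [[257.70001220703125, 103.0], [412.29998779296875, 114.4000015258789], [429.70001220703125, 20.600000381469727], [262.79998779296875, 7.5]] [[513.3, 15.6, 68.0], [496.7, -213.0, 68.0], [619.4, -221.3, 68.0], [635.8, 6.3, 68.0]]
 len 229.11569873928516 yaw -4.169470074064044
[[513.6, 15.2, 66.4], [496.8, -211.4, 72.1], [618.7, -220.0, 70.3], [634.8, 9.2, 66.7]]
```

```bash
cat >> m.py <<'E'
print('----')
for CC,P in((C,a[2]),(C1,b[2])):
    q=np.array([onz(CC,*u,161) for u in P]);print(q.round(1).tolist(),q.mean(0).round(1))
    for i in range(4):
        d=q[(i+1)%4]-q[i];print(round(np.degrees(np.arctan2(d[1],d[0]))%90,1),round(np.linalg.norm(d),1))
E
python3 m.py|sed -n '/----/,$p'
```

```text
----
[[592.4, 198.8, 161.0], [556.7, 206.4, 161.0], [548.8, 170.1, 161.0], [584.9, 163.4, 161.0]] [570.7 184.7 161. ]
78.0 36.5
77.6 37.2
79.5 36.7
78.0 36.2
[[592.1, 198.5, 161.0], [557.7, 206.9, 161.0], [549.3, 172.9, 161.0], [585.1, 165.2, 161.0]] [571.  185.9 161. ]
76.1 35.4
76.0 35.0
77.8 36.6
78.1 34.0
```

>>> apply_moves:
  steps:
    - [1,0,0,1,0,0,-1]
    - [1,0,0,1.0,0,0,-1]
    - [1,-0.27,-0.96,0.03,0,0,-1]
    - [1,-0.27,-0.96,0,0,0,-1]
    - [1,-0.27,-0.96,0,0,0,-1]
    - [1,-0.27,-0.95,0,0,0,-1]
    - [1,-0.26,-0.95,0,0,0,-1]
    - [1,0,0,0,0,0,-1]
    - [0.5,0,0,0,0,0,-1]
    - [0,0,0,0,0,0,-1]

```text
time: 3.7
eef_pos: [567.8, 183.8, 204.8]
eef_rot: [1.361, 1.103, -1.372]
contact_force: [-0.2, -0.3, -1.0]
width: 85.8
```

```bash
python3 - <<'E'
from h import *
o,a=snap('wrist','w3.png');M=R.from_rotvec(o['eef_rot']).as_matrix();print(o['time'],o['eef_pos']);print(M.round(3))
C=cam('wrist',o)
import math
t=math.radians(-12.2)
for s in((1,1),(1,-1),(-1,-1),(-1,1)):
    p=np.array([570.8+20*(s[0]*math.cos(t)-s[1]*math.sin(t)),185+20*(s[0]*math.sin(t)+s[1]*math.cos(t)),160]);u=proj(C,p)
    cv2.circle(a,(int(u[0]),int(u[1])),3,(255,0,0),1)
cv2.imwrite('pics/w3.png',a[:,:,::-1])
print('err tool units',M.T@(np.array([570.8,185,137])-o['eef_pos'])/25)
E
```

```text
3.7 [567.83591152 183.8008084  204.82656456]
[[-0.007  0.977 -0.213]
 [-0.001 -0.213 -0.977]
 [-1.    -0.006  0.003]]
err tool units [ 2.71213161  0.1227374  -0.07965218]
```

View pics/w3.png

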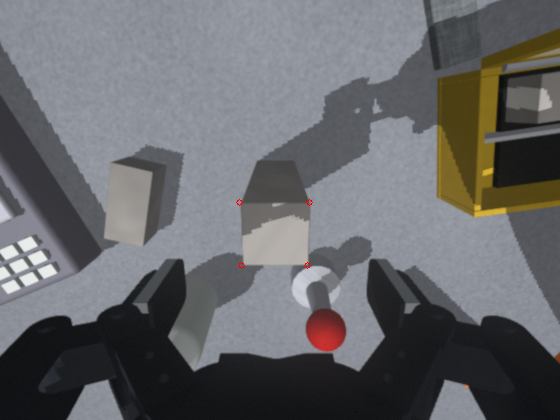

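The predicted prism top corners fall on the picture's, so the choice and the pose are confirmed. I descend and grip.

>>> apply_moves:
  steps:
    - [1,0.1,-0.08,0,0,0,-1]
    - [1,0,0,0,0,0,-1]
    - [0.7,0,0,0,0,0,-1]
    - [0,0,0,0,0,0,-1]
    - [0,0,0,0,0,0,0.3]
    - [0,0,0,0,0,0,1]
    - [0,0,0,0,0,0,1]
    - [0,0,0,0,0,0,1]
    - [0,0,0,0,0,0,1]
    - [0,0,0,0,0,0,1]
    - [0,0,0,0,0,0,1]
    - [0,0,0,0,0,0,1]
  force: 60

```text
time: 4.75
eef_pos: [574.9, 185.8, 143.6]
eef_rot: [1.367, 1.097, -1.362]
contact_force: [-0.8, -2.0, 6.1]
width: 39.6
```

>>> apply_moves:
  steps:
    - [-0.5,0,0,0,0,0,1]
    - [-1,0,0,0,0,0,1]
    - [-1,0,0,0,0,0,1]
    - [-1,0,0,0,0,0,1]
    - [-0.5,0.1,0.5,0,0,0,1]
    - [0,0.1,1,0,0,0,1]
    - [0,0.1,1,0,0,0,1]
    - [0,0.1,1,0,0,0,1]
    - [0,0.1,1,0,0,0,1]
    - [0,0.1,0.5,0,0,0,1]
    - [0,0,0,-1,0,0,1]
    - [0,0,0,-0.3,0,0,1]

```text
time: 5.75
eef_pos: [560.4, 59.7, 239.5]
eef_rot: [1.265, 1.174, -1.267]
contact_force: [-0.0, -0.2, -5.5]
width: 39.1
```

>>> apply_moves:
  steps:
    - [0,0,0,0,0,0,1]
    - [0,0,0,0,0,0,1]

```text
time: 5.92
eef_pos: [560.7, 60.8, 239.8]
eef_rot: [1.267, 1.172, -1.269]
contact_force: [0.1, 0.7, -5.2]
width: 39.2
```

```bash
python3 - <<'E'
from h import *
o,a=snap('wrist','w4.png');M=R.from_rotvec(o['eef_rot']).as_matrix();print(o['time'],o['eef_pos'],o['width'],o['contact_force']);print(M.round(4))
np.save('w4.npy',np.r_[o['eef_pos'],o['eef_rot']])
C=cam('wrist',o)
import math
t=math.radians(-4.45);c,s=math.cos(t),math.sin(t)
def cs(x,y,z): return np.array([566.8+x*c-y*s,-104.2+x*s+y*c,z])
for p in [cs(-62,116,68),cs(62,116,68),cs(-62,-116,68),cs(-56,110,68),cs(0,110,40),cs(-2,60,14),cs(-56,60,14)]:
    u=proj(C,p)
    if abs(u).max()<900: cv2.circle(a,(int(round(u[0])),int(round(u[1]))),3,(255,0,0),1)
cv2.imwrite('pics/w4.png',a[:,:,::-1])
print(cs(-29,85,0),'err',M.T@(np.array([*cs(-29,85,0)[:2],0])-o['eef_pos'])/25)
E
```

```text
5.9167 [560.67267697  60.77094801 239.80865915] 39.23489712351844 [ 0.1192152   0.68821373 -5.23000422]
[[-2.100e-03  9.968e-01 -7.970e-02]
 [ 5.000e-04 -7.970e-02 -9.968e-01]
 [-1.000e+00 -2.100e-03 -4.000e-04]]
[544.48249552 -17.20615543   0.        ] err [ 9.5920339  -0.37686742  3.1641818 ]
```

View pics/w4.png

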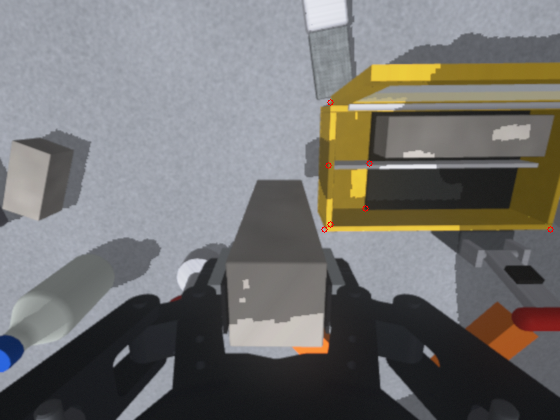

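The held prism's top face runs from about (230,263)/(325,263) to (227,345)/(324,345), and the case marks fall on the rim and the step. I work out the prism's offset in the hand.

```bash
python3 - <<'E'
from h import *
import math
w=np.load('w4.npy');o={'eef_pos':w[:3],'eef_rot':w[3:]};C=cam('wrist',o);M=R.from_rotvec(w[3:]).as_matrix()
im=cv2.imread('pics/w4.png')
g=cv2.GaussianBlur(cv2.cvtColor(im,6),(3,3),0).astype(int)
for u in(240,265,290,310): print(u,[int(x) for x in g[255:272,u]],[int(x) for x in g[338:352,u]])
for z in(254,256,258):
    q=np.array([onz(C,*u,z) for u in [(230,263),(325,263),(324,346),(227,346)]]);m=q.mean(0)
    print(z,m.round(1),'tool off',(M.T@(m-w[:3])).round(1),np.linalg.norm(q[0]-q[1]).round(1),np.linalg.norm(q[1]-q[2]).round(1),'yaw',[round(float(np.degrees(np.arctan2(*(q[i]-q[j])[:2]))),1) for i,j in((0,1),(3,2))])
# lower end, back face bottom corners
for u in [(258,181),(303,181)]:print(onz(C,*u,96).round(1),(M.T@(onz(C,*u,96)-w[:3])).round(1))
E
```

```text
240 [81, 81, 81, 80, 80, 81, 87, 96, 104, 111, 114, 115, 115, 115, 115, 115, 115] [191, 190, 190, 191, 190, 189, 187, 180, 171, 165, 165, 165, 164, 156]
265 [80, 80, 80, 80, 80, 81, 86, 94, 105, 112, 116, 117, 117, 117, 117, 117, 117] [195, 195, 195, 195, 195, 195, 194, 189, 179, 170, 166, 166, 166, 166]
290 [81, 81, 81, 80, 80, 81, 85, 92, 102, 111, 116, 117, 117, 117, 117, 117, 117] [195, 195, 194, 194, 194, 194, 195, 191, 181, 171, 166, 165, 166, 167]
310 [81, 80, 80, 80, 79, 80, 83, 91, 101, 109, 114, 116, 116, 116, 117, 117, 117] [195, 195, 196, 196, 196, 196, 196, 195, 188, 177, 169, 166, 165, 161]
254 [555.9  62.  254. ] tool off [-14.2  -4.9  -0.9] 37.7 40.0 yaw [4.6, 4.6]
256 [557.3  61.9 256. ] tool off [-16.2  -3.5  -0.9] 37.1 39.2 yaw [4.6, 4.6]
258 [558.7  61.8 258. ] tool off [-18.2  -2.1  -0.9] 36.4 38.5 yaw [4.6, 4.6]
[575.9  76.8  96. ] [143.8  14.2 -17.1]
[572.7  37.   96. ] [143.8  14.2  22.8]
```

>>> apply_moves:
  steps:
    - [0,-0.06,0.6,0,0,0,1]
    - [0,-0.06,1,0,0,0,1]
    - [0,-0.06,0.9,0,0,0,1]
    - [0,0,0.5,0,0,0,1]
    - [0,0,0.1,0,0,0,1]
    - [0.3,0,0,0,0,0,1]
    - [0.4,0,0,0,0,0,1]
    - [0,0,0,0,0,0,1]
    - [0,0,0,0,0,0,1]

```text
time: 6.72
eef_pos: [549.8, -14.9, 221.3]
eef_rot: [1.265, 1.175, -1.268]
contact_force: [0.1, 0.4, -5.9]
width: 39.0
```

```bash
python3 - <<'E'
from h import *
o,a=snap('wrist','w5.png');M=R.from_rotvec(o['eef_rot']).as_matrix();print(o['time'],o['eef_pos'],o['width'],o['contact_force'])
np.save('w5.npy',np.r_[o['eef_pos'],o['eef_rot']])
import math
t=math.radians(-4.45);c,s=math.cos(t),math.sin(t)
w=o['eef_pos']+M@np.array([0,-5,1.])
d=w[:2]-[566.8,-104.2];print('prism centre in case',d[0]*c+d[1]*s,-d[0]*s+d[1]*c, 'bottom z',w[2]-143.6)
d0=capture('side');cv2.imwrite('pics/d5.png',d0[:,:,::-1])
A=cv2.resize(a[60:330,130:520,::-1],(560,388),interpolation=2);B=cv2.resize(d0[130:310,235:375,::-1],(240,309),interpolation=2)
o2=np.zeros((388,800,3),np.uint8);o2[:,:560]=A;o2[:309,560:]=B;cv2.imwrite('pics/c5.png',o2)
E
```

```text
6.7167 [549.77061802 -14.93007006 221.33548931] 38.99990703717892 [ 0.11015626  0.35939607 -5.93146144]
prism centre in case -28.9041969423429 86.67858592021717 bottom z 77.75381508225593
```

View pics/c5.png

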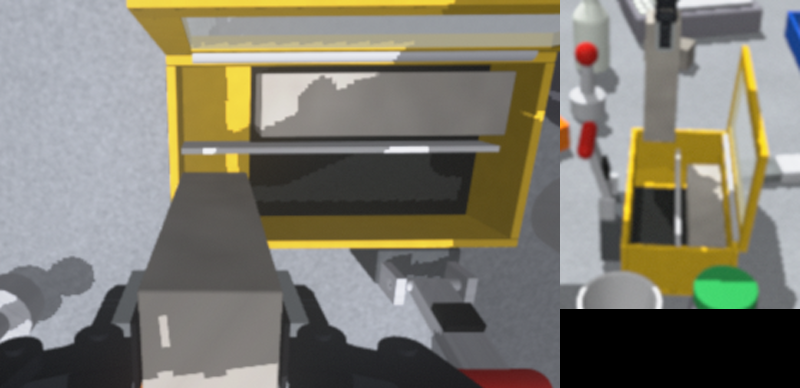

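```bash
python3 - <<'E'
from h import *
import math
w=np.load('w5.npy');o={'eef_pos':w[:3],'eef_rot':w[3:]};C=cam('wrist',o)
t=math.radians(-4.45);c,s=math.cos(t),math.sin(t)
def inv(p): d=p[:2]-[566.8,-104.2];return (d[0]*c+d[1]*s).round(1),(-d[0]*s+d[1]*c).round(1)
f=lambda u,v:(130+u*390/560,60+v*270/388)
for n,u,z in[('prism bL',(179,174),77.8),('prism bR',(246,174),77.8),('top L',(140,290),237.8),('top R',(281,289),237.8),('rim outer front-right',(518,247),68),('rim in back-left',(177,66),68),('step top',(251,214),14),('step top back',(253,155),14),('divider L',(181,149),40),('divider R',(499,149),40)]:
    print(n,inv(onz(C,*f(*u),z)))
E
```

```text
prism bL (np.float64(-10.2), np.float64(107.9))
prism bR (np.float64(-10.2), np.float64(66.5))
top L (np.float64(-7.0), np.float64(107.5))
top R (np.float64(-6.7), np.float64(69.4))
rim outer front-right (np.float64(-62.4), np.float64(-118.1))
rim in back-left (np.float64(53.3), np.float64(108.4))
step top (np.float64(-56.3), np.float64(56.6))
step top back (np.float64(-9.7), np.float64(56.4))
divider L (np.float64(-0.9), np.float64(108.9))
divider R (np.float64(-1.0), np.float64(-111.1))
```

>>> apply_moves:
  steps:
    - [0,0,0.14,0,0,0,1]
    - [0.3,0,0,0,0,0,1]
    - [0.5,0,0,0,0,0,1]
    - [0.5,0,0,0,0,0,1]
    - [0.5,0,0,0,0,0,1]
    - [0.4,0,0,0,0,0,1]
    - [0.2,0,0,0,0,0,1]
    - [0,0,0,0,0,0,1]
    - [0,0,0,0,0,0,1]

```text
time: 7.57
eef_pos: [550.4, -19.6, 162.8]
eef_rot: [1.267, 1.172, -1.267]
contact_force: [0.4, 0.5, -4.0]
width: 39.3
```

>>> apply_moves:
  steps:
    - [0.1,0,0,0,0,0,1]
    - [0.1,0,0,0,0,0,1]
    - [0,0,0,0,0,0,1]

```text
time: 7.82
eef_pos: [550.5, -19.6, 158.4]
eef_rot: [1.267, 1.171, -1.267]
contact_force: [-0.1, -0.4, -6.3]
width: 39.0
```

>>> apply_moves:
  steps:
    - [0.1,0,0,0,0,0,1]
    - [0.1,0,0,0,0,0,1]
    - [0.08,0,0,0,0,0,1]
    - [0,0,0,0,0,0,1]

```text
time: 8.15
eef_pos: [550.1, -19.5, 150.7]
eef_rot: [1.266, 1.172, -1.268]
contact_force: [-0.9, 0.0, -5.4]
width: 39.5
```

>>> apply_moves:
  steps:
    - [0.08,0,0,0,0,0,1]
    - [0,0,0,0,0,0,1]

```text
time: 8.32
eef_pos: [550.8, -19.7, 149.7]
eef_rot: [1.267, 1.17, -1.266]
contact_force: [1.4, -0.6, -4.9]
width: 39.6
```

>>> apply_moves:
  steps:
    - [0.08,0,0,0,0,0,1]
    - [0.04,0,0,0,0,0,1]
    - [0,0,0,0,0,0,1]

```text
time: 8.57
eef_pos: [551.5, -19.8, 149.6]
eef_rot: [1.267, 1.17, -1.266]
contact_force: [-3.7, -0.5, 6.3]
width: 39.5
```

Contact is at the expected height (TCP z 149.6), so the base is on the well floor. I release and check.

>>> apply_moves:
  steps:
    - [0,0,0,0,0,0,0.4]
    - [0,0,0,0,0,0,0]
    - [0,0,0,0,0,0,-0.5]
    - [0,0,0,0,0,0,-1]
    - [0,0,0,0,0,0,-1]
    - [0,0,0,0,0,0,-1]
    - [0,0,0,0,0,0,-1]

```text
time: 9.15
eef_pos: [550.5, -19.6, 146.2]
eef_rot: [1.267, 1.171, -1.267]
contact_force: [-0.4, -0.8, -0.3]
width: 85.3
```

>>> apply_moves:
  steps:
    - [-0.5,0,0,0,0,0,-1]
    - [-1,0,0,0,0,0,-1]
    - [-1,0,0,0,0,0,-1]
    - [-0.5,0,0,0,0,0,-1]
    - [0,0,0,0,0,0,0]
    - [0,0,0,0,0,0,1]

```text
time: 9.65
eef_pos: [550.8, -19.6, 222.2]
eef_rot: [1.267, 1.169, -1.265]
contact_force: [-0.1, 0.5, -0.3]
width: 64.3
```

```bash
python3 - <<'E'
from h import *
o,a=snap('wrist','w6.png');M=R.from_rotvec(o['eef_rot']).as_matrix();print(o['time'],o['eef_pos'],o['width'],o['contact_force']);print(M.round(3))
d0=capture('side')
cv2.imwrite('pics/d6.png',d0[:,:,::-1])
A=cv2.resize(a[60:330,130:520,::-1],(560,388),interpolation=2);B=cv2.resize(d0[130:310,235:375,::-1],(240,309),interpolation=2)
o2=np.zeros((388,800,3),np.uint8);o2[:,:560]=A;o2[:309,560:]=B;cv2.imwrite('pics/c6.png',o2)
E
```

```text
9.65 [550.81543161 -19.6402544  222.15137679] 64.27677214244487 [-0.05919509  0.50230612 -0.2891597 ]
[[ 0.002  0.997 -0.078]
 [-0.    -0.078 -0.997]
 [-1.     0.002  0.   ]]
```

View pics/c6.png

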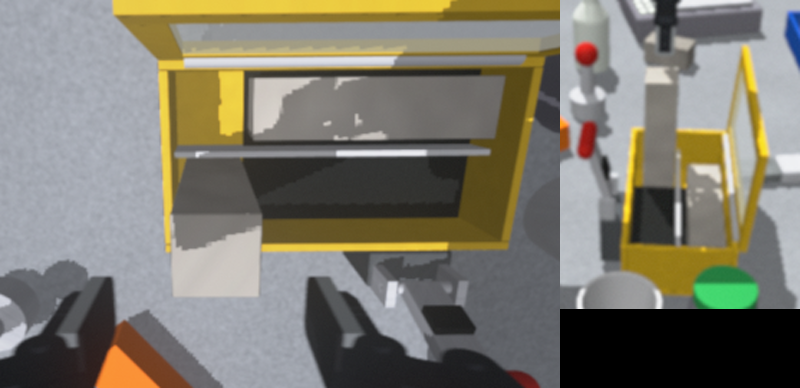

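The prism stands free in the well, its top at crop (216,255). Now I close the fingers, go to its +y side and push towards -y.

>>> apply_moves:
  steps:
    - [0,-0.1,-0.5,0,0,0,1]
    - [0,-0.1,-0.8,0,0,0,1]
    - [0,0,-0.8,0,0,0,1]
    - [0,0,0,0,0,0,1]
    - [0,0,0,0,0,0,1]
    - [0.6,0,0,0,0,0,1]
    - [0.8,0,0,0,0,0,1]
    - [0.8,0,0,0,0,0,1]
    - [0.5,0,0,0,0,0,1]
    - [0,0,0,0,0,0,1]

```text
time: 10.58
eef_pos: [547.1, 33.0, 149.8]
eef_rot: [1.264, 1.177, -1.273]
contact_force: [-0.4, 0.2, -0.3]
width: 0.0
```

>>> apply_moves:
  steps:
    - [0,0,0.3,0,0,0,1]
    - [0,0,0.3,0,0,0,1]
    - [0,0,0.2,0,0,0,1]
    - [0,0,0.2,0,0,0,1]
    - [0,0,0.2,0,0,0,1]

```text
time: 11.0
eef_pos: [547.9, 2.4, 155.1]
eef_rot: [1.268, 1.169, -1.265]
contact_force: [-0.5, 0.3, 0.4]
width: 0.2
```

>>> apply_moves:
  steps:
    - [0,0,0.2,0,0,0,1]
    - [0,0,0.2,0,0,0,1]
    - [0,0,0.2,0,0,0,1]
    - [0,0,0.2,0,0,0,1]

```text
time: 11.33
eef_pos: [545.6, -17.3, 153.8]
eef_rot: [1.267, 1.171, -1.267]
contact_force: [0.1, -0.3, -0.0]
width: -0.4
```

>>> apply_moves:
  steps:
    - [0,0,0.2,0,0,0,1]
    - [0,0,0.2,0,0,0,1]
    - [0,0,0.2,0,0,0,1]
    - [0,0,0.2,0,0,0,1]

```text
time: 11.67
eef_pos: [544.0, -37.1, 153.7]
eef_rot: [1.267, 1.171, -1.267]
contact_force: [0.3, 1.0, -0.4]
width: -0.1
```

>>> apply_moves:
  steps:
    - [0,0,0.2,0,0,0,1]
    - [0,0,0.2,0,0,0,1]
    - [0,0,0.3,0,0,0,1]
    - [0,0,0.3,0,0,0,1]
    - [0,0,0.3,0,0,0,1]
    - [0,0,0.3,0,0,0,1]
    - [0,0,0,0,0,0,1]
    - [0,0,0,0,0,0,1]
    - [0,0,0,0,0,0,1]

```text
time: 12.42
eef_pos: [540.9, -76.5, 153.8]
eef_rot: [1.267, 1.171, -1.267]
contact_force: [-0.1, -0.4, 0.3]
width: 0.1
```

```bash
python3 - <<'E'
from h import *
o,a=snap('wrist','w7.png');print(o['time'],o['eef_pos'],o['contact_force'])
d0=capture('side')
A=cv2.resize(a[60:330,130:520,::-1],(560,388),interpolation=2);B=cv2.resize(d0[130:310,235:375,::-1],(240,309),interpolation=2)
o2=np.zeros((388,800,3),np.uint8);o2[:,:560]=A;o2[:309,560:]=B;cv2.imwrite('pics/c7.png',o2)
E
```

```text
12.4167 [540.94673365 -76.54703183 153.80986942] [-0.13808313 -0.36956059  0.29267828]
```

View pics/c7.png

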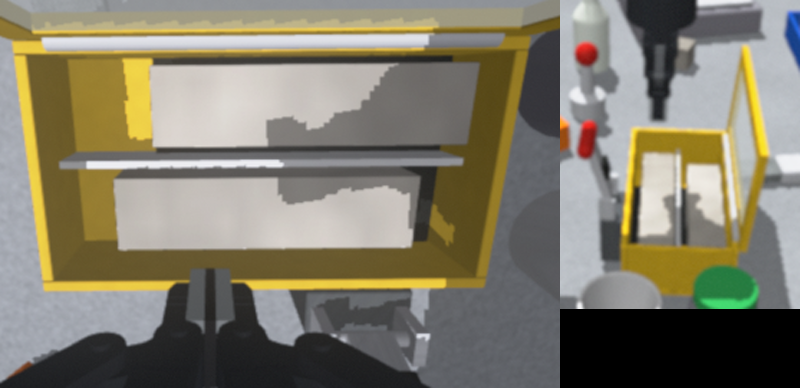

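The prism lies flat along the front lane, crop (115,180) to (418,245), square beside the divider. Now the lid: I go over it to its far side at case y≈26.

>>> apply_moves:
  steps:
    - [-0.8,0,0,0,0,0,1]
    - [-1,0,0,0,0,0,1]
    - [-1,0,0,0,0,0,1]
    - [-0.6,0,0,0,0,0,1]
    - [0,1,0,0,0,0,1]
    - [0,1,0,0,0,0,1]
    - [0,1,0,0,0,0,1]
    - [0,1,0,0,0,0,1]
    - [0,1,0,0,0,0,1]
    - [0,1,0,0,0,0,1]
    - [0,0.5,0,0,0,0,1]
    - [0,0,0,0,0,0,1]

```text
time: 13.52
eef_pos: [704.8, -89.0, 238.0]
eef_rot: [1.266, 1.171, -1.266]
contact_force: [-0.7, -0.1, -0.1]
width: -0.1
```

```bash
python3 - <<'E'
from h import *
o,a=snap('wrist','w8.png');print(o['time'],o['eef_pos'],o['contact_force'])
S=cam('scene');D=cam('side');s=capture('scene');d=capture('side');cv2.imwrite('pics/s8.png',s[:,:,::-1]);cv2.imwrite('pics/d8.png',d[:,:,::-1])
import math
t=math.radians(-4.45);c,sn=math.cos(t),math.sin(t)
q=o['eef_pos'][:2]-[566.8,-105.8];print('TCP case',q[0]*c+q[1]*sn,-q[0]*sn+q[1]*c)
def cs(x,y,z): return np.array([566.8+x*c-y*sn,-105.8+x*sn+y*c,z])
# predicted lid top corners for angles, in side view
for n,im in(('side',d),('scene',s)):
  C=cam(n)
  for th in(1.5,1.6,1.7,1.8): print(n,th,[proj(C,cs(62-124*math.cos(th),y,68+124*math.sin(th))).round(1).tolist() for y in(116,-116)])
A=cv2.resize(s[150:310,200:360,::-1],(400,400),interpolation=2);B=cv2.resize(d[130:290,225:385,::-1],(400,400),interpolation=2)
cv2.imwrite('pics/c8.png',np.hstack([A,B]))
E
```

```text
13.5167 [704.76757852 -89.01438903 238.01685877] [-0.67829125 -0.13308206 -0.05665322]
TCP case 136.24928427588313 27.439788519582976
side 1.5 [[333.1, 155.2], [340.8, 218.8]]
side 1.6 [[339.0, 155.3], [348.4, 219.0]]
side 1.7 [[344.9, 155.9], [356.0, 219.8]]
side 1.8 [[350.7, 157.0], [363.4, 221.2]]
scene 1.5 [[338.9, 181.4], [235.2, 219.2]]
scene 1.6 [[343.3, 183.9], [239.0, 222.6]]
scene 1.7 [[347.6, 187.0], [242.9, 226.7]]
scene 1.8 [[351.9, 190.7], [246.9, 231.4]]
```

View pics/c8.png

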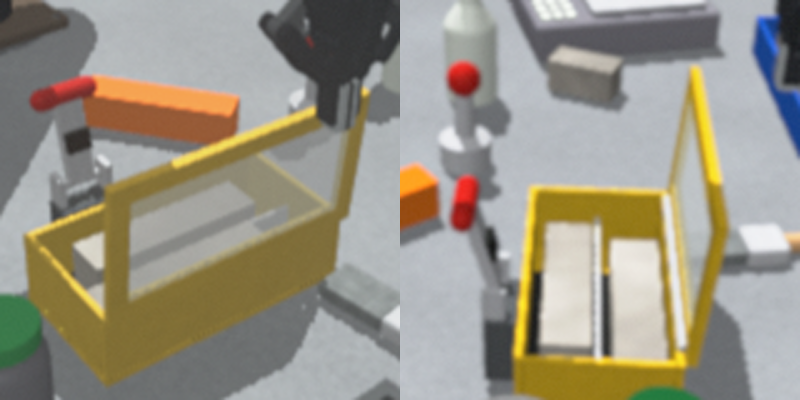

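The lid is at about 1.67 rad: its far top corner in the side view is at (343,157), between the predictions for 1.6 and 1.7. The fingers hang behind it, so I lower and push.

>>> apply_moves:
  steps:
    - [0.6,0,0,0,0,0,1]
    - [0.9,0,0,0,0,0,1]
    - [0.6,0,0,0,0,0,1]
    - [0,-0.5,0,0,0,0,1]
    - [0,-0.6,0,0,0,0,1]
    - [-0.06,-0.55,0,0,0,0,1]
    - [-0.06,-0.55,0,0,0,0,1]
    - [-0.05,-0.55,0,0,0,0,1]
    - [-0.05,-0.55,0,0,0,0,1]

```text
time: 14.42
eef_pos: [619.8, -82.5, 190.5]
eef_rot: [1.268, 1.17, -1.266]
contact_force: [2.3, -0.6, -0.6]
width: 0.1
```

>>> apply_moves:
  steps:
    - [0.15,-0.52,0,0,0,0,1]
    - [0.2,-0.52,0,0,0,0,1]
    - [0.3,-0.46,0,0,0,0,1]
    - [0.3,-0.46,0,0,0,0,1]
    - [0.4,-0.37,0,0,0,0,1]
    - [0.4,-0.37,0,0,0,0,1]

```text
time: 14.92
eef_pos: [552.8, -77.6, 147.8]
eef_rot: [1.267, 1.169, -1.266]
contact_force: [3.3, -0.1, 1.2]
width: -0.1
```

Contact is about 3 N, as expected for the hinge. I continue down the arc.

>>> apply_moves:
  steps:
    - [0.49,-0.25,0,0,0,0,1]
    - [0.49,-0.24,0,0,0,0,1]
    - [0.5,-0.12,0,0,0,0,1]
    - [0.4,-0.1,0,0,0,0,1]
    - [0,0,0,0,0,0,1]

```text
time: 15.33
eef_pos: [533.5, -75.4, 97.9]
eef_rot: [1.266, 1.176, -1.27]
contact_force: [-0.1, 0.6, -0.3]
width: 0.2
```

>>> apply_moves:
  steps:
    - [0.15,0,0,0,0,0,1]
    - [0.15,0,0,0,0,0,1]
    - [0,0,0,0,0,0,1]

```text
time: 15.58
eef_pos: [535.9, -76.1, 93.2]
eef_rot: [1.267, 1.171, -1.267]
contact_force: [0.1, -0.3, 0.3]
width: 0.0
```

>>> apply_moves:
  steps:
    - [0.1,0,0,0,0,0,1]
    - [0.1,0,0,0,0,0,1]
    - [0,0,0,0,0,0,1]

```text
time: 15.83
eef_pos: [536.4, -76.2, 91.9]
eef_rot: [1.266, 1.172, -1.267]
contact_force: [-7.0, 2.3, 17.1]
width: -0.3
```

The fingertips met the lid at 75 mm with 17 N, so the lid is shut. I back off, locate the clamp grip by its red mask, and go behind it.

>>> apply_moves:
  steps:
    - [-0.6,0,0,0,0,0,1]
    - [-1,0,0,0,0,0,1]
    - [-1,0,0,0,0,0,1]
    - [-1,0,0,0,0,0,1]
    - [-0.9,0,0,0,0,0,1]
    - [0,-0.8,0.6,0,0,0,1]
    - [0,-1,0.7,0,0,0,1]
    - [0,-1,0.7,0,0,0,1]
    - [0,-0.9,0.6,0,0,0,1]
    - [0,-0.5,0.5,0,0,0,1]
    - [0,0,0,0,0,0,1]

```text
time: 16.75
eef_pos: [423.4, -146.3, 201.2]
eef_rot: [1.268, 1.169, -1.269]
contact_force: [-0.1, 0.2, -0.1]
width: -0.6
```

```bash
cat > r.py <<'E'
from h import *
import math
t=math.radians(-4.45);c,sn=math.cos(t),math.sin(t)
def inv(p): q=p[:2]-np.array([566.8,-105.8]);return np.array([q[0]*c+q[1]*sn,-q[0]*sn+q[1]*c,p[2]]).round(1)
def cs(x,y,z): return np.array([566.8+x*c-y*sn,-105.8+x*sn+y*c,z])
def red(im,C):
    h=cv2.cvtColor(im,cv2.COLOR_RGB2HSV);m=(((h[...,0]<5)|(h[...,0]>174))&(h[...,1]>170)&(h[...,2]>70)).astype(np.uint8)
    n,l,st,ce=cv2.connectedComponentsWithStats(m)
    return [(ce[i].round(1),int(st[i][4])) for i in range(1,n) if st[i][4]>40]
E
python3 - <<'E'
from r import *
o=get_obs();print(o['time'],inv(o['eef_pos']),o['contact_force'])
for n in('scene','side'):
    im=capture(n);cv2.imwrite(f'pics/{n}9.png',im[:,:,::-1]);C=cam(n);print(n,red(im,C))
    print('pred grip 1.85',proj(C,cs(-80+75*math.cos(1.85),-50,86+75*math.sin(1.85))))
    old=cv2.imread(f'pics/{n[0] if n=="scene" else "d"}8.png')[:,:,::-1].copy();print('old',red(old,C))
E
```

```text
16.75 [-139.9  -51.6  201.2] [-0.09355932  0.1643556  -0.1216569 ]
scene [(array([224.6, 185.6]), 95)]
pred grip 1.85 [225.68390537 187.21370949]
old [(array([228.2, 184.6]), 62)]
side [(array([250. , 160.9]), 106), (array([250.7, 210.5]), 144)]
pred grip 1.85 [251.43647408 209.92318884]
old [(array([250. , 160.9]), 104), (array([250.5, 210.5]), 143)]
```

>>> apply_moves:
  steps:
    - [0.5,0,0,0,0,0,1]
    - [0.8,0,0,0,0,0,1]
    - [0.3,0,0,0,0,0,1]
    - [0,0.3,0,0,0,0,1]
    - [0,0.4,0,0,0,0,1]
    - [0,0.4,0,0,0,0,1]
    - [0,0.4,0,0,0,0,1]
    - [0,0.4,0,0,0,0,1]
    - [0,0.4,0,0,0,0,1]

```text
time: 17.6
eef_pos: [483.7, -149.7, 161.4]
eef_rot: [1.267, 1.171, -1.266]
contact_force: [-2.7, -0.1, -1.9]
width: 0.3
```

>>> apply_moves:
  steps:
    - [0,0.4,0,0,0,0,1]
    - [0,0.35,0,0,0,0,1]
    - [0,0.3,0,0,0,0,1]
    - [0,0,0,0,0,0,1]

```text
time: 17.93
eef_pos: [509.7, -151.8, 160.7]
eef_rot: [1.267, 1.171, -1.266]
contact_force: [0.0, -0.6, 0.1]
width: -0.1
```

```bash
python3 - <<'E'
from r import *
o=get_obs();print(o['time'],inv(o['eef_pos']),o['contact_force'])
cc={}
for n in('scene','side'):
    im=capture(n);C=cam(n);cc[n]=red(im,C);print(n,cc[n])
print(inv(tri([cam('scene'),cam('side')],[cc['scene'][0][0],max(cc['side'],key=lambda a:a[0][1])[0]])[0]))
for th in(1.4,1.2,1.0,.8): print(th,[proj(cam(n),cs(-80+75*math.cos(th),-50,86+75*math.sin(th))).round(1).tolist() for n in('scene','side')])
E
```

```text
17.9333 [-53.4 -50.3 160.7] [ 0.02632527 -0.59030585  0.1089154 ]
scene []
side [(array([250. , 160.8]), 106), (array([287.2, 218.5]), 117)]Traceback (most recent call last):
  File "<stdin>", line 6, in <module>
IndexError: list index out of range
```

>>> apply_moves:
  steps:
    - [-0.9,0,0,0,0,0,1]
    - [0,0.5,0,0,0,0,1]
    - [0,0.4,0,0,0,0,1]
    - [0.4,0.1,0,0,0,0,1]
    - [0.35,0.15,0,0,0,0,1]
    - [0.35,0.2,0,0,0,0,1]

```text
time: 18.53
eef_pos: [548.4, -155.5, 160.4]
eef_rot: [1.275, 1.154, -1.255]
contact_force: [11.3, 3.1, 14.0]
width: 0.0
```

>>> apply_moves:
  steps:
    - [0.4,0.25,0,0,0,0,1]
    - [0.4,0.2,0,0,0,0,1]
    - [0.4,0.1,0,0,0,0,1]
    - [0.3,0,0,0,0,0,1]
    - [0,0,0,0,0,0,1]

```text
time: 18.95
eef_pos: [554.4, -154.7, 115.7]
eef_rot: [1.266, 1.175, -1.269]
contact_force: [-0.2, 0.0, 0.7]
width: 0.0
```

>>> apply_moves:
  steps:
    - [0.12,0,0,0,0,0,1]
    - [0.12,0,0,0,0,0,1]
    - [0,0,0,0,0,0,1]

```text
time: 19.2
eef_pos: [554.7, -154.9, 113.7]
eef_rot: [1.266, 1.175, -1.269]
contact_force: [-4.1, 3.1, 9.9]
width: -0.0
```

```bash
python3 -c "
from r import *
o=get_obs();print(o['time'],inv(o['eef_pos']),o['contact_force'])"
```

```text
19.2 [ -8.2 -49.9 113.7] [-4.05287971  3.09761616  9.89805434]
```

>>> apply_moves:
  steps:
    - [0.1,0,0,0,0,0,1]
    - [0.05,0,0,0,0,0,1]
    - [0,0,0,0,0,0,1]

```text
time: 19.45
eef_pos: [554.9, -154.9, 113.3]
eef_rot: [1.266, 1.176, -1.269]
contact_force: [-11.9, 5.8, 24.8]
width: -0.1
```

The clamp is hard against its stop: 25 N, with almost no further travel. I retract clear and take the last look.

>>> apply_moves:
  steps:
    - [-0.6,0,0,0,0,0,1]
    - [-1,0,0,0,0,0,1]
    - [-1,0,0,0,0,0,1]
    - [-1,0,0,0,0,0,1]
    - [-1,0,0,0,0,0,1]
    - [-1,0,-0.5,0,0,0,1]
    - [-1,0,-1,0,0,0,1]
    - [-1,0,-1,0,0,0,1]
    - [0,0,-1,0,0,0,1]
    - [0,0,-1,0,0,0,1]
    - [0,0,0,0,0,0,1]
    - [0,0,0,0,0,0,1]

```text
time: 20.45
eef_pos: [563.8, -42.3, 297.8]
eef_rot: [1.264, 1.174, -1.267]
contact_force: [-0.6, 0.0, -0.9]
width: -0.0
```

```bash
python3 - <<'E'
from r import *
o,a=snap('wrist','wf.png');print(o['time'],o['eef_pos'],o['contact_force'])
C=cam('wrist',o);print('wrist red',red(a,C),'pred grip th=0',proj(C,cs(-5,-50,86)))
cc={}
ims={n:capture(n) for n in('scene','side')}
for n in ims:
    im=ims[n];Cn=cam(n);cc[n]=red(im,Cn);print(n,cc[n],'pred',[(th,proj(Cn,cs(-80+75*math.cos(th),-50,86+75*math.sin(th))).round(1).tolist()) for th in(0,.1)])
for th in(0,.05): print('lid edge corners',th,[proj(C,cs(62-124*math.cos(th),y,76+124*math.sin(th))).round(1).tolist() for y in(116,-116)])
A=cv2.resize(ims['scene'][120:330,150:420,::-1],(400,311),interpolation=2);B=cv2.resize(ims['side'][110:320,130:400,::-1],(400,311),interpolation=2)
D=cv2.resize(a[:200,:,::-1],(800,286),interpolation=2)
cv2.imwrite('pics/cf.png',np.vstack([np.hstack([A,B]),D]))
E
```

```text
20.45 [563.82316154 -42.33210084 297.81472143] [-0.60122583  0.00840808 -0.92934344]
wrist red [(array([385.2, 181.4]), 313), (array([108.9, 292.9]), 569)] pred grip th=0 [379.13269264 177.72308999]
scene [(array([250.7, 236.3]), 43)] pred [(0, [251.5, 239.1]), (0.1, [251.4, 235.9])]
side [(array([250. , 160.9]), 104), (array([302.1, 243.4]), 119)] pred [(0, [302.5, 243.3]), (0.1, [302.5, 240.2])]
lid edge corners 0 [[232.5, 222.9], [427.2, 223.1]]
lid edge corners 0.05 [[231.8, 224.6], [429.7, 224.8]]
```

View pics/cf.png

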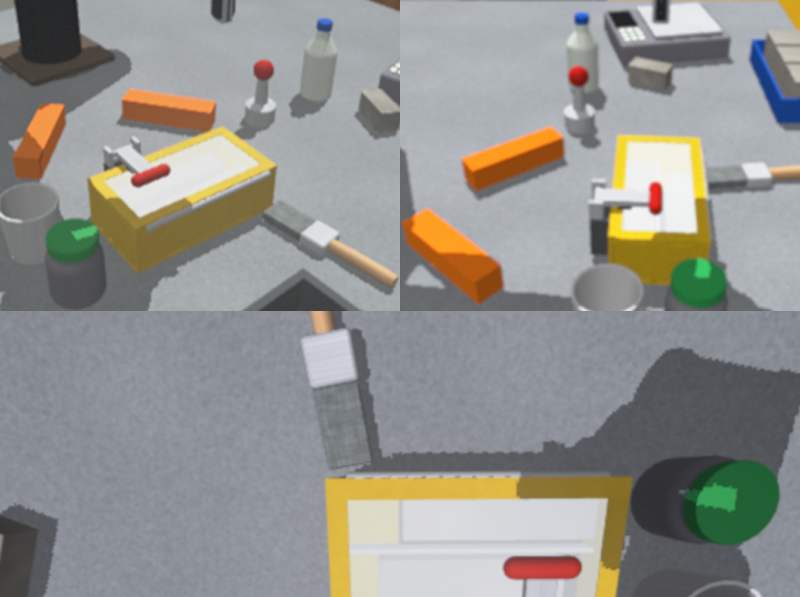

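Lid flat, clamp down with its grip at side (302,243) against a predicted (302.5,243.3) for angle 0, neighbours in place. Handing in.

```bash
python3 -c "
from bench import *
print(close_job())"
```

```text
the job is handed in; nothing more can be done
None
```

I stood the grey prism in the foot well, let go of it and pushed it over with closed fingers. It then lay flat in the front lane. I pushed the lid shut, then swung the clamp down onto it, and handed the job in at about 20.5 s of the 69 s allowed.

**Last checks**
- **Lid:** the fingertips met it at about 75 mm (76 mm expected), pressing with 17 N, and it looks flat in the last pictures.
- **Clamp:** it was hard against its stop at 25 N. In the side view the grip is within 1 px of the position expected for fully down. The other two views disagreed with that:
  - In the scene view it was 3 px high, with only a small part of the grip showing.
  - In the wrist view it was about 7 px off.
  - The fingertip height there also read about 1 to 2 mm above the expected 95 mm.
- **Rest of the bench:** the bottle, tamper, half prism, cup, jar, brush and orange pieces looked unmoved in the last pictures. The gripper was clear, with contact force about 1 N, close to noise.
- **Prisms in the closed case:** I did not measure the prism again after the lid closed. It last showed flat in its lane before that, with the second prism still in the back lane.

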